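# Fit the sample cell in the oil-in-water measuring head

## Robot

A 6-joint arm with a two-finger parallel gripper is mounted at the origin on the work surface. World frame = base frame: x ahead of the robot, y to its left, z up, the work surface at z = 0. Lengths are in m, angles in rad, forces in N, time in s.
With the tool pointing down it reaches from about 0.3 to 1 m from the base axis. Payload 5.1 kg.
Tool frame: the origin (TCP) lies midway between the tips of the shut fingers; the grasp point (between the pads) lies 19 mm behind it; z points along the fingers, y is the line along which they close (so a half turn about z gives the same grasp; the last joint's range is limited). The gripper opens to 95 mm and grips with 3 to 60 N. Pads are 20 mm wide; open, the fingers measure 119 mm over their backs; the gripper's body (75 mm by 180 mm) begins 59 mm behind the grasp point.
Start: joints at [-1.242, 0.124, 1.65, -0, 1.367, -0.083], TCP at [0.26, -0.596, 0.215] pointing down, gripper open.
Joint ranges: [-2.61, 2.61], [-1.02, 2.33], [0.03, 2.71], [-1.35, 4.49], [0.32, 2.68], [-2.91, 2.91]. Speed limits (rad/s): [2.57, 2.57, 3.14, 3.14, 3.14, 3.14].

## Interface

Orientations are given as [roll, pitch, yaw] about the fixed x, y, z axes, in that order (R = Rz(yaw) Ry(pitch) Rx(roll)).
In Python, from cell import env gives the robot as it stands.
- The arm moves only by the shell command python3 -m handwheel 'ROWS' [OPENING] [FORCE]. ROWS is JSON, a list that holds one entry, the list of rows, each a list of 6 numbers: the shift along the tool's x, y, z in cm, then the turn, a rotation vector about the tool's x, y, z in degrees. In form: [[[dx, dy, dz, ax, ay, az], ...]]. A call has exactly 8 rows; each row shifts and turns the commanded pose from where the row before left it, along the tool's axes as they then stand; what a row does not reach is not made up. A row lasts 1/10 s, in which the tool goes at most 50 mm and 8.59 degrees, less where a joint would pass 70% of its speed; a pose out of reach is approached as far as the arm can. A call is refused whole if a number of a shift passes 5 or a number of a turn 8.59, either way. A call with a gripper value outside its range is refused whole. OPENING is the opening, from 0 (shut) to 1 (fully open), set as the call begins (- or left out, the last holds). The fingers move at their own pace and stop on an object; FORCE is the grip in N (left out, the last holds). Time passes only in rows, so rows that do not move let the fingers close, or fill a call up. It gives the time, the measured TCP pose, the force, the opening and the grip force at its end, in the units of the state.
- env.get_state(): the state, without advancing time (a new reading comes with each control period).
- env.get_image(name): name is "scene" or "top" or "wrist"; returns a dict with "image" (384x512x3 uint8, blue, green, red), "intrinsics" (3x3 intrinsics, pixels), "world_from_camera" (4x4, takes a point from camera to world coordinates); the wrist camera has in their place "mount" (4x4, takes a point from camera to tool coordinates, whose origin is the TCP and whose axes are the flange's). Camera axes: x right, y down, z forward; pixel columns grow to the right and rows downward; lengths in m; the calibration is good to about 2 mm. A picture is of the moment at which its call begins: read the wrist's pose just before it. There is no depth.
- env.hand_in(): hands the job in; it is judged then, once.
The state is a dict: "time_s": time; "joint_positions": joint angles; "joint_velocities": joint speeds; "joint_torque": joint torques, N m; "tool_pos": TCP position; "orientation": TCP orientation; "contact_force": force on the tool from outside, world axes, zero at the start; "moment": the same for the moment, N m; "width": finger opening in m; "gripper_force": force on a finger pad.
Only numpy, scipy, OpenCV 4.12 (cv2) and the standard library are available. Lean on these libraries where they do the work, as an engineer would, in place of code of your own. Each camera call takes 0.05 s, during which the arm holds its last target. There are 200 camera calls.

## Task

Take the sample cell (the insert with the flat wing, not the blanking plug with the round knob) out of its stand and fit it in the well of the oil-in-water measuring head: feel its tongue into the slot of the turning seat at the bottom, which was left turned by an unknown amount, until the cell drops fully home. Then turn it clockwise, seat and all, up to the seat's stop, so that its clear faces line up with the lamp and the detector, and let go. The cell holds quartz, so push and twist gently, never more than about 2 kg against the head, and leave the plug, flask, screwdriver and terminal strip where they are.

Things in the scene. Friction and masses are not known exactly. Their poses are not given: they have to be found in the camera images.
- cell_center (a point): Centre (half-way up, on the axis) of the loose sample cell, a black insert 75 mm tall, about 90 g: tongue at the foot, round 26 mm barrel 33 mm high (its lowest 4 mm tapers to 24 mm) holding the quartz, round flange 36 mm across and 5 mm thick, flat wing on top. z up its axis, x along wing and tongue; the clear faces look to +x and -x, the +y and -y faces are opaque. Half a turn makes no difference.
- cell_wing (a point): Point in the middle of the cell's wing, the grip: a flat upright tab 30 mm long (x), 12 mm thick (y), 32 mm high (from the flange's top to the cell's top). The point lies 21 mm above the flange's top, 11 mm below the wing's top and 26.5 mm above the cell's centre. Axes as the cell.
- cell_tongue (a point): Middle of the lower edge of the cell's tongue: a straight steel blade below the barrel, across the axis, 22 mm long (x), 4 mm thick (y), 5 mm high (the lowest 3 mm chamfered to 2.5 mm thick), in line with the wing. The point lies 37.5 mm below the cell's centre.
- head: Measuring head, screwed to the desk. Origin: centre of the underside of its 190 x 90 x 8 mm base plate, on the well's axis. z up; x is the light path: round lamp barrel on the -x side, square detector housing on the +x side, both lower than the 62 x 62 mm block between them, whose top is 48 mm above the desk. The well is a 28 mm round bore down the block.
- head_well (a point): Centre of the mouth of the well in the block's top face, 48 mm above the desk. The bore leaves 1 mm all round the cell's barrel and is 31 mm deep down to the seat; its mouth is countersunk, 34 mm across at the top face narrowing to 28 mm 5 mm lower.
- head_seat (a point): Centre of the brass face of the turning seat, 17 mm above the desk; x, y, z of the head, it does not turn with the seat. A slot 5.5 mm wide, 7 mm deep right across the face takes the tongue (3.9 deg play each way). Tongue on the face: cell 5 mm high, its centre 37.5 mm above this point. Fully home: barrel on the face, centre 32.5 mm above this point, flange 2 mm clear of the block.
- head_axis (a point): Point on the well's axis, level with the desk; x, y, z of the head. About this axis the seat turns stiffly (0.05 N m) and stays where it is left. It was left 14 to 78 degrees anticlockwise (from above) of its clockwise stop; this angle is not measured. A cell in the slot, turned clockwise until the seat meets the stop, has its x axis along the light path. Past the stop nothing gives.
- stand: Fixed white plastic stand, 150 x 56 x 44 mm, with two round upright 28 mm sockets 45 mm to either side of its centre along its x axis; the cell hangs by its flange in one, the plug in the other, in either order. Origin: centre of its underside. The cell's centre is 43.5 mm above the desk there; it must rise 40 mm to clear its socket.
- plug: Bystander: loose black blanking plug in the other socket; same barrel and flange as the cell but no tongue, and a round knob 24 mm across on top, 61 mm tall in all. Origin on its axis, 5 mm below its lower end.
- flask: Bystander: closed clear sample flask, 52 mm diameter, 105 mm tall. Origin: centre of the underside.
- driver: Bystander: screwdriver lying on the desk, handle to its -x. Origin under it.
- terminals: Bystander: short strip of grey terminals on a rail, 44 x 70 x 45 mm. Origin: centre of the underside.
Mind the look-alikes: they are no part of the job. Leave any orange look-alike of the part that bears cell_center alone. What is shaped like the head but purple is not meant.

How it is judged:
On the way, in this order (a step that is already met when the one before it is completed fails the run):
1. the cell is lifted clear of its stand (height (world z) of cell_center above 0.085 m), for 0.1 s.
2. the cell is down in the well with its tongue in the slot of the seat (z of cell_center in the frame of head below 0.0512 m and horizontal distance between cell_center and head_well below 0.003 m), for 0.2 s.
At the end, for the whole second after the job is handed in: The cell is released and at rest in the well, fully home (its centre within 1.7 mm of the seated height, within 3 mm of the well's axis, upright within 4.5 degrees) and its clear faces look along the light path within 4 degrees (either way round) (all of step 2 and angle between the x axis of cell_center and the x axis of head, either way round below 0.07 rad and angle between cell_center's own z axis and vertical below 0.08 rad and linear speed of cell below 0.01 m/s); the robot touches nothing.
It fails at once if the cell is pushed or twisted against the measuring head with more than 28 N (contact force between cell and head above 28 N).
It fails at once if the plug is moved by more than 20 mm (distance of plug from where it was at the start of the episode above 0.02 m).
It fails at once if the flask is moved by more than 20 mm (distance of flask from where it was at the start of the episode above 0.02 m).
It fails at once if the driver is moved by more than 20 mm (distance of driver from where it was at the start of the episode above 0.02 m).
It fails at once if the terminals is moved by more than 20 mm (distance of terminals from where it was at the start of the episode above 0.02 m).
It also fails if it takes over 72 s, if anything falls off the work surface, if the arm or the gripper's body presses on something with over 40 N, if the wrist force passes 120 N, or if a joint passes its speed limit or range.

## Working session

There is one attempt and no reset: what is moved stays moved. The work goes in short steps, Python scripts to look and compute and a shell command to move; the robot and the scene stay as the last step left them, time stands still between calls to the robot, and variables do not carry over. Pictures are saved under pics/ and viewed, at most 10 in all, crops included, and the job is handed in when it is done.

```bash
ls; mkdir -p pics
python3 - <<'E'
from cell import env
import cv2,numpy as np
s=env.get_state();print(s)
for n in("scene","top"):
    d=env.get_image(n);cv2.imwrite(f"pics/{n}0.png",d["image"]);print(n,d["intrinsics"].tolist(),np.round(d["world_from_camera"],4).tolist())
a=cv2.imread("pics/scene0.png");b=cv2.imread("pics/top0.png")
cv2.imwrite("pics/both.png",np.vstack([cv2.resize(a,(400,300)),cv2.resize(b,(400,300))]))
E
```

```text
pics
{'time_s': 0.0, 'joint_positions': array([-1.24162351e+00,  1.24474921e-01,  1.65167393e+00, -2.47614551e-05,
        1.36752394e+00, -8.25894617e-02]), 'joint_velocities': array([ 6.75469461e-04, -6.77865930e-04, -1.83476048e-04,  4.60504070e-04,
       -1.21467683e-04, -5.75616266e-05]), 'joint_torque': array([-1.93805448e-03, -4.17610073e+01, -3.59928274e+01,  7.75094004e-02,
        4.93168796e-02, -2.06765562e-04]), 'tool_pos': array([ 0.25990757, -0.59506285,  0.21340665]), 'orientation': array([-3.13951761e+00, -1.47442905e-04,  4.11767151e-01]), 'contact_force': array([ 0.52697356, -0.35596946, -0.58465126]), 'moment': array([ 0.00752309, -0.03210462, -0.05000512]), 'gripper_force': 0.0, 'width': 0.09525411060601358}
scene [[449.2938859249428, 0.0, 261.05334673456986], [0.0, 449.2938859249428, 194.5641115815545], [0.0, 0.0, 1.0]] [[0.1326, 0.7082, -0.6935, 1.2769], [0.9912, -0.0921, 0.0954, -0.1285], [0.0037, -0.7, -0.7141, 0.8743], [0.0, 0.0, 0.0, 1.0]]
top [[396.26045795969, 0.0, 254.09606209700738], [0.0, 396.26045795969, 195.1030626481981], [0.0, 0.0, 1.0]] [[0.0725, -0.9746, 0.2121, 0.3197], [-0.9974, -0.0715, 0.0122, -0.0073], [0.0033, -0.2124, -0.9772, 1.0573], [0.0, 0.0, 0.0, 1.0]]
```

View pics/top0.png

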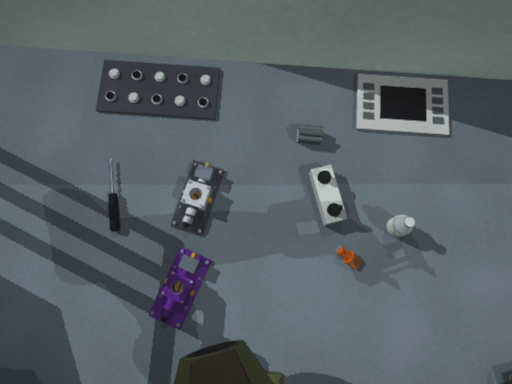

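View pics/scene0.png

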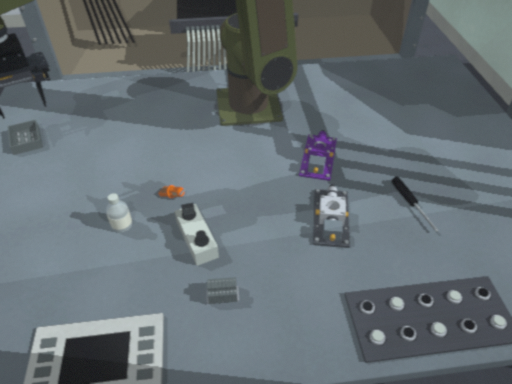

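```bash
cat > h.py <<'E'
import numpy as np,cv2
from scipy.spatial.transform import Rotation as R
def ray(px,K,T):
    d=np.linalg.inv(K)@np.array([px[0],px[1],1.]);return T[:3,3],T[:3,:3]@d
def onz(px,K,T,z):
    o,d=ray(px,K,T);return o+d*(z-o[2])/d[2]
def wristT(s,mount):
    T=np.eye(4);T[:3,:3]=R.from_euler('xyz',s['orientation']).as_matrix();T[:3,3]=s['tool_pos'];return T@mount
E
python3 - <<'E'
import cv2,numpy as np
from cell import env
from h import *
a=cv2.imread("pics/scene0.png");b=cv2.imread("pics/top0.png")
c=cv2.resize(a[195:275,165:225],(450,600),interpolation=cv2.INTER_CUBIC)
d=cv2.resize(b[160:230,305:355],(350,490),interpolation=cv2.INTER_CUBIC)
o=np.zeros((600,800,3),np.uint8);o[:,:450]=c;o[:490,450:]=d
cv2.imwrite("pics/crop1.png",o)
i=env.get_image("top");K,T=i["intrinsics"],i["world_from_camera"]
for n,p,z in(("far",(324,177),.07),("near",(334,210),.07),("well",(196,194),.048),("lampend",(188,222),.02),("det",(204,172),.03)):print(n,onz(p,K,T,z).round(3))
E
```

```text
far [ 0.595 -0.171  0.07 ]
near [ 0.51 -0.2   0.07]
well [0.531 0.156 0.048]
lampend [0.46  0.174 0.02 ]
det [0.596 0.144 0.03 ]
```

View pics/crop1.png

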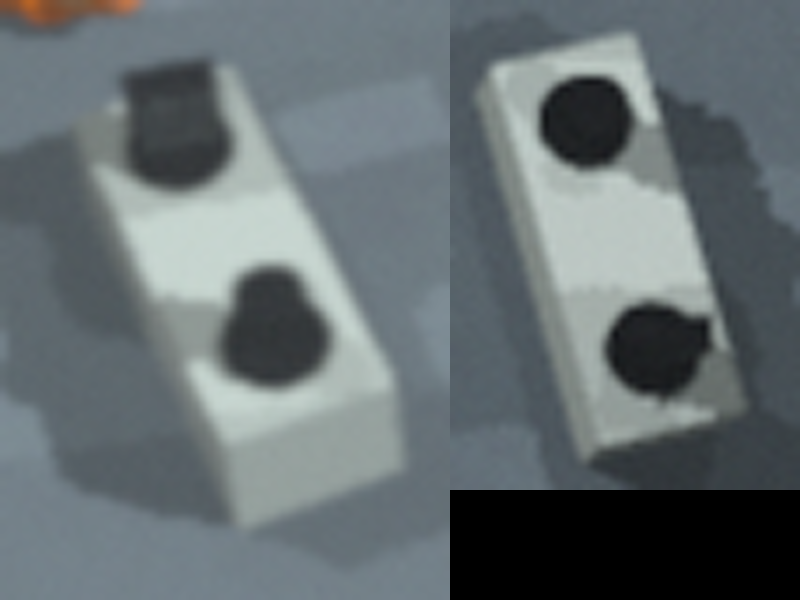

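The insert nearer the robot (top 334,210; scene 188,211) shows a flat wing with a square outline, so it is the cell. The far one (top 324,177) has a round knob, so it is the plug. The orange piece at top (349,257) is a decoy. The grey head with the well at top (196,194) is the target, and the purple one is not.

```bash
python3 -m handwheel '[[[4.1,-2.8,-0.4,0,0,0],[4.1,-2.8,-0.4,0,0,0],[4.1,-2.8,-0.4,0,0,0],[4.1,-2.8,-0.4,0,0,0],[4.1,-2.8,-0.4,0,0,0],[4.1,-2.8,-0.4,0,0,0],[4.1,-2.8,-0.4,0,0,0],[4.1,-2.8,-0.4,0,0,0]]]' 1
python3 -m handwheel '[[[3,-2,0,0,0,0],[3,-2,0,0,0,-8],[0,0,0,0,0,-8.5],[0,0,0,0,0,-8.5],[0,0,0,0,0,-8.5],[0,0,0,0,0,-8.5],[0,0,0,0,0,-8.5],[0,0,0,0,0,-8.5]]]'
python3 - <<'E'
from cell import env
import cv2,numpy as np
s=env.get_state();d=env.get_image("wrist");cv2.imwrite("pics/w1.png",d["image"])
print(s["time_s"],s["tool_pos"],s["orientation"],s["joint_positions"],d["intrinsics"].tolist(),np.round(d["mount"],4).tolist())
E
```

```text
time_s: 0.95
tool_pos: [0.4716, -0.2571, 0.2467]
orientation: [3.142, -0.0, 0.412]
contact_force: [0.6, 0.6, 0.5]
width: 0.0951
gripper_force: 0.0
time_s: 1.75
tool_pos: [0.5098, -0.1983, 0.2462]
orientation: [-3.141, -0.0, 1.448]
contact_force: [-0.2, 0.0, 0.0]
width: 0.0952
gripper_force: 0.0
1.75 [ 0.50982334 -0.19828537  0.2462193 ] [-3.14090012e+00 -2.73624627e-04  1.44775849e+00] [-4.69080627e-01 -1.22331476e-01  1.84361043e+00  2.27673291e-05
  1.42105799e+00 -3.46046293e-01] [[332.43735941722775, 0.0, 250.51823832314062], [0.0, 332.43735941722775, 191.50890598013464], [0.0, 0.0, 1.0]] [[0.0004, -0.9622, -0.2724, 0.0761], [1.0, 0.0005, -0.0006, 0.0002], [0.0007, -0.2724, 0.9622, -0.1701], [0.0, 0.0, 0.0, 1.0]]
```

View pics/w1.png

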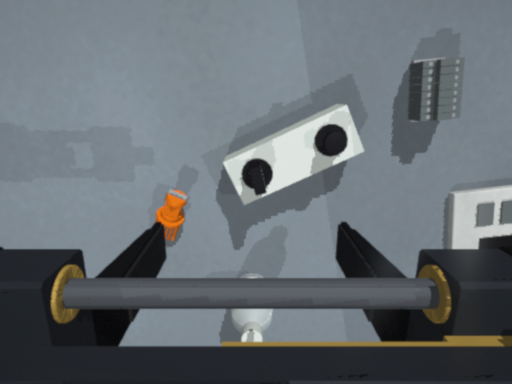

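Run:
```python
import cv2,numpy as np
a=cv2.imread("pics/w1.png")[145:205,225:295]
a=np.clip(a.astype(float)*3,0,255).astype(np.uint8)
cv2.imwrite("pics/w1c.png",cv2.resize(a,(700,600),interpolation=cv2.INTER_CUBIC))
```

```text
(no output)
```

View pics/w1c.png

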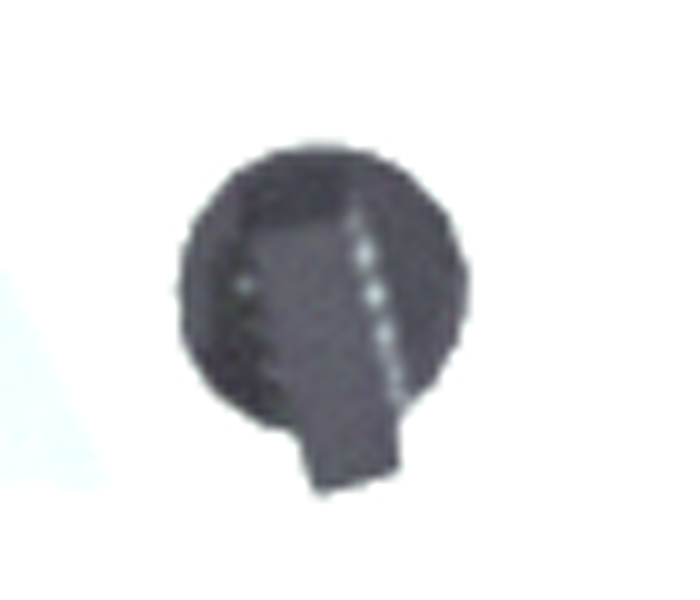

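Run:
```python
from cell import env
from h import *
s=env.get_state();d=env.get_image("wrist");K=d["intrinsics"];T=wristT(s,d["mount"])
P=lambda u,v,z:onz((225+u/10-.45,145+v/10-.45),K,T,z)
f=P(323,288,.049);a=P(298,220,.081);b=P(358,482,.081)
a1,b1=P(352,210,.081),P(400,410,.081)
print("flange",f,"wingmid",(a+b)/2,"len",np.linalg.norm(a-b),np.linalg.norm(P(318,493,.081)-P(400,470,.081)),"flange dia",np.linalg.norm(P(182,288,.049)-P(467,288,.049)))
for p,q in((a,b),(a1,b1)):print(np.degrees(np.arctan2(*(p-q)[1::-1])))
Rt=R.from_euler('xyz',s['orientation']).as_matrix()
print((Rt.T@(f-s['tool_pos'])*100).round(2),s['tool_pos'],np.degrees(s['orientation']))
fl=onz((251,340),K,T,.105);print("flask top",fl)
```

```text
flange [ 0.5159552  -0.20555757  0.049     ] wingmid [ 0.51600937 -0.20521432  0.081     ] len 0.028693871893559215 0.008943932727417083 flange dia 0.032226607120454456
96.04201774313862
96.87867992165542
[-0.65  0.72 19.72] [ 0.50977558 -0.19828988  0.24621745] [-1.79952882e+02 -1.20190063e-02  8.31669922e+01]
flask top [ 0.48841876 -0.38093768  0.105     ]
```

```bash
python3 -m handwheel '[[[-0.65,0.72,4,0,0,0],[0,0,4,0,0,-6.65],[0,0,2,0,0,-6.65],[0,0,2,0,0,0],[0,0,0,0,0,0],[0,0,0,0,0,0],[0,0,0,0,0,0],[0,0,0,0,0,0]]]' 0.55
python3 - <<'E'
from cell import env
from h import *
s=env.get_state();d=env.get_image("wrist");K=d["intrinsics"];T=wristT(s,d["mount"])
a=d["image"];print(s['tool_pos'],np.degrees(s['orientation']))
Rt=R.from_euler('xyz',s['orientation']).as_matrix()
Ti=np.linalg.inv(T)
for z in(.081,.049):
  p=Ti@np.append([.516,-.2055,z],1);q=K@p[:3]/p[2];print(q)
o=np.clip(a.astype(float)*2.5,0,255).astype(np.uint8)
cv2.imwrite("pics/w2.png",cv2.resize(o[80:280,150:350],(600,600),interpolation=cv2.INTER_CUBIC))
E
```

```text
time_s: 2.65
tool_pos: [0.5173, -0.2063, 0.1285]
orientation: [3.139, 0.002, 1.673]
contact_force: [-0.1, 0.1, 0.7]
width: 0.0525
gripper_force: 0.0
[ 0.51729802 -0.20627495  0.12848463] [1.79857229e+02 9.06001765e-02 9.58530931e+01]
[248.65754533 210.36172614   1.        ]
[248.80526326 196.95898192   1.        ]
```

View pics/w2.png

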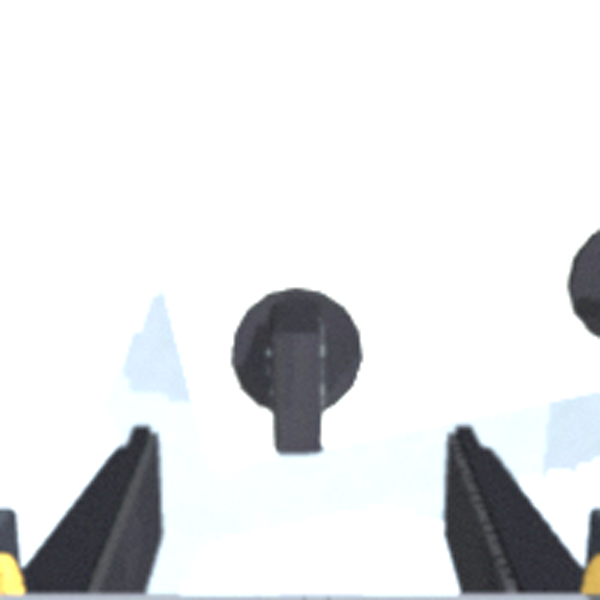

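```bash
python3 -m handwheel '[[[0.08,-0.12,2,0,0,0],[0,0,2,0,0,0],[0,0,2,0,0,0],[0,0,1.4,0,0,0],[0,0,0,0,0,0],[0,0,0,0,0,0],[0,0,0,0,0,0],[0,0,0,0,0,0]]]'
python3 -m handwheel '[[[0,0,0,0,0,0],[0,0,0,0,0,0],[0,0,0,0,0,0],[0,0,0,0,0,0],[0,0,0,0,0,0],[0,0,0,0,0,0],[0,0,0,0,0,0],[0,0,0,0,0,0]]]' 0 30
```

```text
time_s: 3.5
tool_pos: [0.516, -0.2056, 0.054]
orientation: [3.14, 0.001, 1.674]
contact_force: [0.3, -0.5, 0.2]
width: 0.0519
gripper_force: 0.0
time_s: 4.3
tool_pos: [0.5151, -0.2051, 0.0526]
orientation: [3.142, -0.0, 1.674]
contact_force: [0.9, -0.9, 0.3]
width: 0.0121
gripper_force: 30.0
```

```bash
python3 -m handwheel '[[[0,0,-1,0,0,0],[0,0,-2,0,0,0],[0,0,-2,0,0,0],[0,0,-2,0,0,0],[0,0,-2,0,0,0],[0,0,-2,0,0,0],[0,0,0,0,0,0],[0,0,0,0,0,0]]]'
python3 - <<'E'
from cell import env
from h import *
d=env.get_image("top");cv2.imwrite("pics/top1.png",d["image"]);K,T=d["intrinsics"],d["world_from_camera"]
a=d["image"].astype(int)
c=a[150:245,160:235]
hsv=cv2.cvtColor(d["image"],cv2.COLOR_BGR2HSV)
m=((hsv[...,2]>150)&(hsv[...,1]<60)).astype(np.uint8);m[:150]=0;m[245:]=0;m[:,:160]=0;m[:,235:]=0
n,l,st,ce=cv2.connectedComponentsWithStats(m)
for i in range(1,n):
  if st[i,4]>20:print(st[i],ce[i],onz(ce[i],K,T,.048).round(4))
cv2.imwrite("pics/headc.png",cv2.resize(d["image"][150:245,160:235],(474,600),interpolation=cv2.INTER_CUBIC))
E
```

```text
time_s: 5.1
tool_pos: [0.5151, -0.2052, 0.163]
orientation: [3.141, 0.0, 1.674]
contact_force: [0.2, -0.4, -1.5]
width: 0.0115
gripper_force: 30.0
[182 181  28  27 385] [195.67012987 194.02857143] [0.5305 0.1573 0.048 ]
[186 207   8   8  46] [189.32608696 210.60869565] [0.4856 0.1691 0.048 ]
[183 216   8   6  39] [186.12820513 218.71794872] [0.464  0.1751 0.048 ]
```

View pics/headc.png

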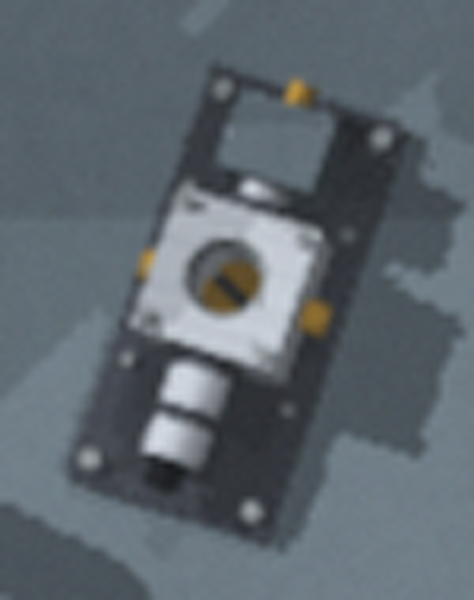

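Slot glimpsed at about crop (217,273) to (248,303), roughly 45° in world; the well is near (0.53,0.157). Next I carry the cell beside it and look from close by.

```bash
python3 -m handwheel '[[[2,0,0,0,0,0],[4.3,0,0,0,0,0],[4.5,0,0,0,0,0],[4.5,0,0,0,0,0],[4.5,0,0,0,0,0],[4.5,0,0,0,0,0],[4.5,0,0,0,0,0],[2.7,0,0,0,0,0]]]'
python3 -m handwheel '[[[0,0,0,0,0,8],[0,0,0,0,0,8.5],[0,0,0,0,0,8.5],[0,0,0,0,0,8.5],[0,0,0,0,0,8.5],[0,0,0,0,0,8.5],[0,0,0,0,0,0],[0,0,0,0,0,0]]]'
python3 - <<'E'
from cell import env
from h import *
s=env.get_state();d=env.get_image("wrist");cv2.imwrite("pics/w3.png",d["image"]);K=d["intrinsics"];T=wristT(s,d["mount"])
print(s['tool_pos'],np.degrees(s['orientation']))
p=np.linalg.inv(T)@np.array([.5305,.1573,.048,1]);q=(K@p[:3]/p[2])[:2];print(q)
np.savez("w3.npz",K=K,T=T,pos=s['tool_pos'],ori=s['orientation'])
E
```

```text
time_s: 5.95
tool_pos: [0.4809, 0.1107, 0.1609]
orientation: [-3.139, -0.001, 1.676]
contact_force: [0.6, -0.2, -0.6]
width: 0.0116
gripper_force: 30.0
time_s: 6.75
tool_pos: [0.482, 0.1081, 0.1614]
orientation: [-3.14, 0.002, 0.795]
contact_force: [-0.1, 0.3, -0.1]
width: 0.0118
gripper_force: 30.0
[0.48195941 0.10810127 0.16141264] [-1.79917317e+02  1.02361384e-01  4.55694598e+01]
[250.45173154 106.15125195]
```

View pics/w3.png

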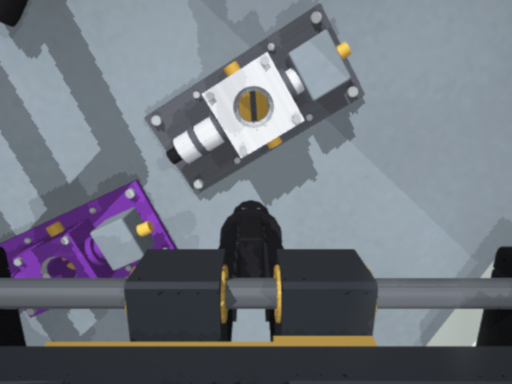

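The well is at (253,106) and its slot runs nearly vertical in the image, so almost along the tool x. The cell hangs at (250,220).

Run:
```python
from h import *
z=np.load("w3.npz");K,T=z['K'],z['T'];a=cv2.imread("pics/w3.png");hsv=cv2.cvtColor(a,cv2.COLOR_BGR2HSV)
m=((hsv[...,2]>165)&(hsv[...,1]<40)).astype(np.uint8);w=np.zeros_like(m);w[50:162,200:306]=1;m*=w
m=cv2.morphologyEx(m,cv2.MORPH_OPEN,np.ones((3,3),np.uint8))
n,l,st,ce=cv2.connectedComponentsWithStats(m);i=1+np.argmax(st[1:,4]);cs,_=cv2.findContours((l==i).astype(np.uint8),0,1)
c=max(cs,key=cv2.contourArea);h=cv2.convexHull(c);box=cv2.boxPoints(cv2.minAreaRect(h));print("box",box.tolist())
P=np.array([onz(p,K,T,.048) for p in box]);print("block centre",P.mean(0),[np.linalg.norm(P[k]-P[k-1]).round(4) for k in range(4)],[np.degrees(np.arctan2(*(P[k]-P[k-1])[1::-1])).round(1) for k in range(4)])
g=((hsv[...,0]>8)&(hsv[...,0]<30)&(hsv[...,1]>110)).astype(np.uint8);g[:85]=0;g[128:]=0;g[:,:230]=0;g[:,275:]=0
ys,xs=np.nonzero(g);print(len(xs),xs.min(),xs.max(),ys.min(),ys.max())
hull=cv2.convexHull(np.stack([xs,ys],1).astype(np.int32));(cx,cy),r=cv2.minEnclosingCircle(hull)
sc=onz((cx,cy),K,T,.017);print("seat px",cx,cy,r,sc)
f=np.zeros_like(g);cv2.circle(f,(round(cx),round(cy)),int(r-2),1,-1);dk=(f>0)&(g==0)
ys,xs=np.nonzero(dk);vx,vy,x0,y0=cv2.fitLine(np.stack([xs,ys],1).astype(np.float32),cv2.DIST_HUBER,0,.01,.01).ravel()
A,B=onz((x0-10*vx,y0-10*vy),K,T,.017),onz((x0+10*vx,y0+10*vy),K,T,.017)
print("slot",len(xs),vx,vy,np.degrees(np.arctan2(*(A-B)[1::-1])),(A+B)/2,"tool yaw",np.degrees(z['ori'][2]))
big=cv2.resize(a[60:160,195:315],(720,600),interpolation=cv2.INTER_CUBIC);cv2.imwrite("pics/w3c.png",big)
```

```text
box [[200.11587524414062, 92.31330871582031], [266.5665588378906, 51.420597076416016], [307.5279235839844, 117.98283386230469], [241.07723999023438, 158.87554931640625]]
block centre [0.53236319 0.15523168 0.048     ] [np.float64(0.0642), np.float64(0.0622), np.float64(0.0622), np.float64(0.0655)] [np.float64(76.6), np.float64(-14.5), np.float64(-100.4), np.float64(167.4)]
516 239 267 92 120
seat px 252.94882202148438 105.78346252441406 15.053359031677246 [0.53173927 0.15538517 0.017     ]
slot 149 0.02333389 0.9997277 47.08727944076488 [0.53159568 0.15517166 0.017     ] tool yaw 45.56945977838485
```

View pics/w3c.png

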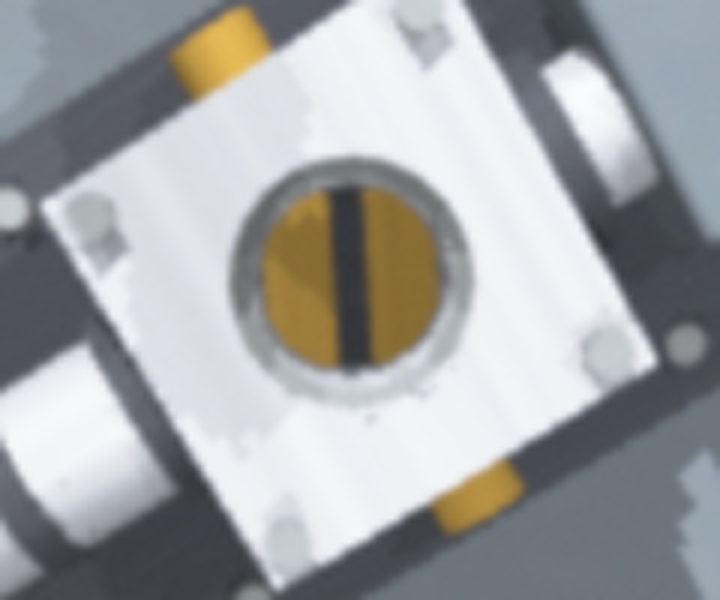

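```bash
python3 -m handwheel '[[[1.87,0.27,0,0,0,0],[2.5,0,0,0,0,0],[2.5,0,0,0,0,0],[0,0,2,0,0,-1.5],[0,0,2,0,0,0],[0,0,1.5,0,0,0],[0,0,0.4,0,0,0],[0,0,0,0,0,0]]]'
python3 - <<'E'
from cell import env
from h import *
s=env.get_state();print(s['tool_pos'],np.degrees(s['orientation']),s['contact_force'],s['moment'])
t=np.array([.532,.1553,s['tool_pos'][2]]);print(R.from_euler('xyz',s['orientation']).as_matrix().T@(t-s['tool_pos'])*100)
d=env.get_image("scene");cv2.imwrite("pics/s2.png",cv2.resize(d["image"][150:260,290:380],(480,587),interpolation=cv2.INTER_CUBIC))
z=np.load("w3.npz");print(onz((253.1,106.4),z['K'],z['T'],.048))
E
```

```text
time_s: 7.6
tool_pos: [0.5323, 0.155, 0.1028]
orientation: [-3.141, 0.001, 0.819]
contact_force: [0.1, -0.4, -0.9]
width: 0.0119
gripper_force: 30.0
[0.53227286 0.15500716 0.10278915] [-1.79941095e+02  8.15214016e-02  4.69191589e+01] [ 0.0548243  -0.35240122 -0.92305355] [-0.00860176 -0.01282246  0.02724919]
[ 2.75206219e-03 -3.99311053e-02  3.71371731e-05]
[0.53192347 0.15562699 0.048     ]
```

```bash
python3 -m handwheel '[[[0,-0.03,0.3,0,0,0],[0,0,0.3,0,0,0],[0,0,0.3,0,0,0],[0,0,0.3,0,0,0],[0,0,0.2,0,0,0],[0,0,0.2,0,0,0],[0,0,0.2,0,0,0],[0,0,0,0,0,0]]]'
```

```text
time_s: 8.45
tool_pos: [0.5324, 0.1554, 0.0852]
orientation: [-3.141, 0.001, 0.819]
contact_force: [0.7, 0.9, -0.9]
width: 0.0119
gripper_force: 30.0
```

```bash
python3 -m handwheel '[[[0,0,0.2,0,0,0],[0,0,0.2,0,0,0],[0,0,0.2,0,0,0],[0,0,0.2,0,0,0],[0,0,0.2,0,0,0],[0,0,0.1,0,0,0],[0,0,0,0,0,0],[0,0,0,0,0,0]]]'
```

```text
time_s: 9.25
tool_pos: [0.5327, 0.1554, 0.0747]
orientation: [3.142, -0.0, 0.818]
contact_force: [0.1, 0.8, -0.7]
width: 0.0116
gripper_force: 30.0
```

```bash
python3 -m handwheel '[[[0,0,0.15,0,0,0],[0,0,0.15,0,0,0],[0,0,0.15,0,0,0],[0,0,0.1,0,0,0],[0,0,0.1,0,0,0],[0,0,0.1,0,0,0],[0,0,0,0,0,0],[0,0,0,0,0,0]]]'
```

```text
time_s: 10.05
tool_pos: [0.5326, 0.1554, 0.0671]
orientation: [-3.142, 0.0, 0.818]
contact_force: [0.3, -0.2, -0.3]
width: 0.0121
gripper_force: 30.0
```

```bash
python3 -m handwheel '[[[0,0,0.05,0,0,0],[0,0,0.05,0,0,0],[0,0,0.05,0,0,0],[0,0,0.05,0,0,0],[0,0,0.05,0,0,0],[0,0,0.05,0,0,0],[0,0,0,0,0,0],[0,0,0,0,0,0]]]'
```

```text
time_s: 10.85
tool_pos: [0.5327, 0.1554, 0.0642]
orientation: [-3.142, -0.0, 0.818]
contact_force: [0.2, 0.0, -0.5]
width: 0.0117
gripper_force: 30.0
```

```bash
python3 -m handwheel '[[[0,0,0.05,0,0,0],[0,0,0.05,0,0,0],[0,0,0.05,0,0,0],[0,0,0.05,0,0,0],[0,0,0,0,0,0],[0,0,0,0,0,0],[0,0,0,0,0,0],[0,0,0,0,0,0]]]'
```

```text
time_s: 11.65
tool_pos: [0.5326, 0.1555, 0.0621]
orientation: [-3.141, 0.0, 0.818]
contact_force: [-0.2, -0.2, -0.8]
width: 0.0116
gripper_force: 30.0
```

```bash
python3 -m handwheel '[[[0,0,0.05,0,0,0],[0,0,0.05,0,0,0],[0,0,0.05,0,0,0],[0,0,0.03,0,0,0],[0,0,0.03,0,0,0],[0,0,0,0,0,0],[0,0,0,0,0,0],[0,0,0,0,0,0]]]'
```

```text
time_s: 12.45
tool_pos: [0.5324, 0.1556, 0.0599]
orientation: [-3.141, 0.0, 0.818]
contact_force: [-1.5, 1.9, 0.5]
width: 0.0115
gripper_force: 30.0
```

```bash
python3 -m handwheel '[[[0,0,0.03,0,0,0],[0,0,0.03,0,0,0],[0,0,0.03,0,0,0],[0,0,0.03,0,0,0],[0,0,0,0,0,0],[0,0,0,0,0,0],[0,0,0,0,0,0],[0,0,0,0,0,0]]]'
```

```text
time_s: 13.25
tool_pos: [0.5324, 0.1555, 0.0587]
orientation: [-3.141, 0.0, 0.818]
contact_force: [-2.8, 3.4, 1.3]
width: 0.0117
gripper_force: 30.0
```

```bash
python3 -m handwheel '[[[0,-0.03,0,0,0,0],[0,-0.03,0,0,0,0],[0,0,0.03,0,0,0],[0,0,0.03,0,0,0],[0,0,0,0,0,0],[0,0,0,0,0,0],[0,0,0,0,0,0],[0,0,0,0,0,0]]]'
python3 -c "
from cell import env
s=env.get_state();print(s['moment'],s['contact_force'])"
```

```text
time_s: 14.05
tool_pos: [0.5324, 0.1557, 0.0586]
orientation: [3.141, 0.0, 0.818]
contact_force: [-3.8, 0.4, 3.6]
width: 0.0118
gripper_force: 30.0
[0.04269934 0.82791099 0.00881862] [-3.81233892  0.3831368   3.60727514]
```

```bash
python3 -m handwheel '[[[-0.03,-0.03,-0.03,0,0,0],[0,0,0,0,0,2],[0,0,0,0,0,3],[0,0,0,0,0,4],[0,0,0,0,0,4],[0,0,0,0,0,4],[0,0,0,0,0,3],[0,0,0,0,0,0]]]'
python3 -c "
from cell import env
s=env.get_state();print(s['moment'],s['contact_force'],s['joint_positions'])"
```

```text
time_s: 14.85
tool_pos: [0.5321, 0.1559, 0.0586]
orientation: [3.141, -0.001, 0.469]
contact_force: [-1.6, 1.1, 1.8]
width: 0.0119
gripper_force: 30.0
[0.29120566 0.60499011 0.03411146] [-1.57929812  1.13906296  1.75630805] [1.88119307e-01 6.48115748e-02 1.99196271e+00 1.38317916e-04
 1.08387972e+00 1.28939997e+00]
```

```bash
python3 -m handwheel '[[[0,0,0,0,0,4],[0,0,0,0,0,5],[0,0,0,0,0,5],[0,0,0,0,0,5],[0,0,0,0,0,5],[0,0,0,0,0,4],[0,0,0,0,0,2],[0,0,0,0,0,0]]]'
python3 -c "
from cell import env
s=env.get_state();print(s['moment'],s['contact_force'])"
```

```text
time_s: 15.65
tool_pos: [0.5321, 0.1558, 0.0586]
orientation: [-3.141, -0.001, -0.053]
contact_force: [-1.8, 0.7, 1.6]
width: 0.012
gripper_force: 30.0
[0.22721183 0.48291997 0.05579125] [-1.78619761  0.7312283   1.57936682]
```

Yaw is -3°; the stop should be near -13°. From here I go in smaller steps.

```bash
python3 -m handwheel '[[[0,0,0,0,0,2],[0,0,0,0,0,2],[0,0,0,0,0,1],[0,0,0,0,0,1],[0,0,0,0,0,1],[0,0,0,0,0,0],[0,0,0,0,0,0],[0,0,0,0,0,0]]]'
python3 -c "
from cell import env
s=env.get_state();print(s['moment'],s['contact_force'])"
python3 -m handwheel '[[[0,0,0,0,0,0.7],[0,0,0,0,0,0.7],[0,0,0,0,0,0.6],[0,0,0,0,0,0],[0,0,0,0,0,0],[0,0,0,0,0,0],[0,0,0,0,0,0],[0,0,0,0,0,0]]]'
python3 -c "
from cell import env
s=env.get_state();print(s['moment'],s['contact_force'])"
```

```text
time_s: 16.45
tool_pos: [0.532, 0.1558, 0.0586]
orientation: [-3.141, -0.001, -0.176]
contact_force: [-0.3, 0.5, 0.8]
width: 0.012
gripper_force: 30.0
[0.17274173 0.16893638 0.07567832] [-0.33211577  0.53716674  0.7768526 ]
time_s: 17.25
tool_pos: [0.5319, 0.1558, 0.0586]
orientation: [-3.142, -0.0, -0.211]
contact_force: [1.4, -0.5, 1.0]
width: 0.0116
gripper_force: 30.0
[ 0.11055178 -0.04369466  0.04962211] [ 1.3720084  -0.49442279  1.01427611]
```

```bash
python3 -m handwheel '[[[0,0,0,0,0,0.5],[0,0,0,0,0,0.5],[0,0,0,0,0,0],[0,0,0,0,0,0],[0,0,0,0,0,0],[0,0,0,0,0,0],[0,0,0,0,0,0],[0,0,0,0,0,0]]]'
python3 -c "
from cell import env
s=env.get_state();print(s['moment'],s['contact_force'])"
python3 -m handwheel '[[[0,0,0,0,0,0.5],[0,0,0,0,0,0.5],[0,0,0,0,0,0],[0,0,0,0,0,0],[0,0,0,0,0,0],[0,0,0,0,0,0],[0,0,0,0,0,0],[0,0,0,0,0,0]]]'
python3 -c "
from cell import env
s=env.get_state();print(s['moment'],s['contact_force'])"
```

```text
time_s: 18.05
tool_pos: [0.5319, 0.1558, 0.0586]
orientation: [-3.142, -0.0, -0.229]
contact_force: [0.4, -0.1, 1.2]
width: 0.012
gripper_force: 30.0
[ 0.14187693 -0.17573031  0.07457251] [ 0.42934027 -0.07836952  1.24779471]
time_s: 18.85
tool_pos: [0.5318, 0.1558, 0.0586]
orientation: [-3.142, -0.0, -0.246]
contact_force: [0.5, 0.1, -0.2]
width: 0.0119
gripper_force: 30.0
[ 0.07492534 -0.24695283  0.04012441] [ 0.52213728  0.07242657 -0.17927919]
```

```bash
for i in 1; do :; done; python3 -m handwheel '[[[0,0,0,0,0,0.5],[0,0,0,0,0,0.5],[0,0,0,0,0,0],[0,0,0,0,0,0],[0,0,0,0,0,0],[0,0,0,0,0,0],[0,0,0,0,0,0],[0,0,0,0,0,0]]]'
python3 -c "
from cell import env
s=env.get_state();print(s['moment'],s['contact_force'])"
python3 -m handwheel '[[[0,0,0,0,0,0.5],[0,0,0,0,0,0.5],[0,0,0,0,0,0],[0,0,0,0,0,0],[0,0,0,0,0,0],[0,0,0,0,0,0],[0,0,0,0,0,0],[0,0,0,0,0,0]]]'
python3 -c "
from cell import env
s=env.get_state();print(s['moment'],s['contact_force'])"
```

```text
time_s: 19.65
tool_pos: [0.5319, 0.1558, 0.0586]
orientation: [-3.142, -0.0, -0.264]
contact_force: [1.7, 0.0, 1.6]
width: 0.012
gripper_force: 30.0
[ 0.13300924 -0.28699968  0.05252822] [1.71681231 0.0122625  1.6451981 ]
time_s: 20.45
tool_pos: [0.5319, 0.1558, 0.0586]
orientation: [-3.142, -0.0, -0.281]
contact_force: [0.7, 1.2, 1.5]
width: 0.012
gripper_force: 30.0
[ 0.08589335 -0.35582591  0.06389662] [0.71581453 1.1546861  1.52811107]
```

Run:
```python
from h import *
z=np.load("w3.npz");K,T=z['K'],z['T'];a=cv2.imread("pics/w3.png");g=cv2.cvtColor(a,cv2.COLOR_BGR2GRAY)
pts=[]
for u,v in((157,121),(198,184),(317,17),(352,91)):
  w=g[v-8:v+9,u-8:u+9].astype(np.uint8);t,m=cv2.threshold(w,0,255,cv2.THRESH_OTSU)
  n,l,st,ce=cv2.connectedComponentsWithStats(m);i=l[8,8];print(st[i],ce[i])
  pts.append(onz((u-8+ce[i][0],v-8+ce[i][1]),K,T,.011))
P=np.array(pts);ang=lambda d:np.degrees(np.arctan2(d[1],d[0]))
print(ang(P[2]-P[0]),ang(P[3]-P[1]),ang(P[0]-P[1])-90,ang(P[2]-P[3])-90,P.mean(0),np.linalg.norm(P[2]-P[0]),np.linalg.norm(P[0]-P[1]))
```

```text
[ 2  2 10 10 80] [6.5   6.875]
[ 4  4  9  9 63] [7.6984127  8.06349206]
[  2   2  11  12 101] [6.91089109 7.66336634]
[ 4  4 10 10 88] [8.61363636 8.32954545]
-13.42680648014128 -13.336561825695346 -13.744165984914133 -13.560312375037896 [0.53154323 0.15525244 0.011     ] 0.17113379316622254 0.07281764212279283
```

Head x measures -13.4° from the four plate screws. The tongue leads the slot by its play, so the stop should be felt near -17°. I go on gently until I feel it.

```bash
python3 -m handwheel '[[[0,0,0,0,0,0.5],[0,0,0,0,0,0.5],[0,0,0,0,0,0],[0,0,0,0,0,0],[0,0,0,0,0,0],[0,0,0,0,0,0],[0,0,0,0,0,0],[0,0,0,0,0,0]]]'
python3 -c "
from cell import env
s=env.get_state();print(s['moment'],s['contact_force'])"
python3 -m handwheel '[[[0,0,0,0,0,0.3],[0,0,0,0,0,0.3],[0,0,0,0,0,0],[0,0,0,0,0,0],[0,0,0,0,0,0],[0,0,0,0,0,0],[0,0,0,0,0,0],[0,0,0,0,0,0]]]'
python3 -c "
from cell import env
s=env.get_state();print(s['moment'],s['contact_force'])"
```

```text
time_s: 21.25
tool_pos: [0.5318, 0.1558, 0.0586]
orientation: [-3.142, -0.0, -0.299]
contact_force: [1.5, -0.4, 1.4]
width: 0.0121
gripper_force: 30.0
[ 0.03669511 -0.35433186  0.17973229] [ 1.52775907 -0.42871575  1.385657  ]
time_s: 22.05
tool_pos: [0.5318, 0.1558, 0.0586]
orientation: [3.142, -0.0, -0.309]
contact_force: [2.3, 0.1, 1.7]
width: 0.0119
gripper_force: 30.0
[ 0.10795621 -0.41011703  0.19128618] [2.32109785 0.10358614 1.71347683]
```

Stop felt: the moment rose to 0.19 N m at -17.5°, as expected with the play. I turn back 4° inside the play to centre the cell on the light path, then let go.

```bash
python3 -m handwheel '[[[0,0,0,0,0,-1],[0,0,0,0,0,-1],[0,0,0,0,0,-1],[0,0,0,0,0,-1],[0,0,0,0,0,0],[0,0,0,0,0,0],[0,0,0,0,0,0],[0,0,0,0,0,0]]]'
python3 -c "
from cell import env
s=env.get_state();print(s['moment'],s['contact_force'])"
python3 -m handwheel '[[[0,0,0,0,0,0],[0,0,0,0,0,0],[0,0,0,0,0,0],[0,0,0,0,0,0],[0,0,0,0,0,0],[0,0,0,0,0,0],[0,0,0,0,0,0],[0,0,0,0,0,0]]]' 0.4
```

```text
time_s: 22.85
tool_pos: [0.5317, 0.1559, 0.0586]
orientation: [3.142, 0.0, -0.239]
contact_force: [0.8, -0.2, 3.7]
width: 0.0119
gripper_force: 30.0
[ 0.11070629 -0.10665381  0.03779607] [ 0.83942399 -0.24672642  3.7041585 ]
time_s: 23.65
tool_pos: [0.5318, 0.1558, 0.0586]
orientation: [-3.142, -0.0, -0.239]
contact_force: [-0.4, 0.3, -0.2]
width: 0.0382
gripper_force: 0.0
```

Released cleanly. I back straight up 10 cm and check the wing from above.

```bash
python3 -m handwheel '[[[0,0,-1,0,0,0],[0,0,-2,0,0,0],[0,0,-2,0,0,0],[0,0,-2,0,0,0],[0,0,-3,0,0,0],[0,0,-2,0,0,0],[0,0,0,0,0,0],[0,0,0,0,0,0]]]'
python3 - <<'E'
from cell import env
from h import *
s=env.get_state();d=env.get_image("wrist");K=d["intrinsics"];T=wristT(s,d["mount"]);print(s['tool_pos'],np.degrees(s['orientation']))
Ti=np.linalg.inv(T)
for n,p in(("wing top",[.5318,.1557,.087]),("flange",[.5318,.1557,.055])):
  p=Ti@np.append(p,1);print(n,(K@p[:3]/p[2])[:2])
np.savez("w4.npz",K=K,T=T);cv2.imwrite("pics/w4raw.png",d["image"])
o=np.clip(d["image"].astype(float)*2.0,0,255).astype(np.uint8)
cv2.imwrite("pics/w4.png",cv2.resize(o[100:260,170:330],(600,600),interpolation=cv2.INTER_CUBIC))
E
```

```text
time_s: 24.45
tool_pos: [0.5319, 0.1558, 0.1789]
orientation: [-3.141, -0.001, -0.239]
contact_force: [0.8, -0.4, 0.2]
width: 0.0383
gripper_force: 0.0
[0.5318932  0.1558299  0.17891581] [-1.79977242e+02 -4.99568695e-02 -1.37080976e+01]
wing top [249.90402464 194.86899615]
flange [249.96736294 185.01143633]
```

View pics/w4.png

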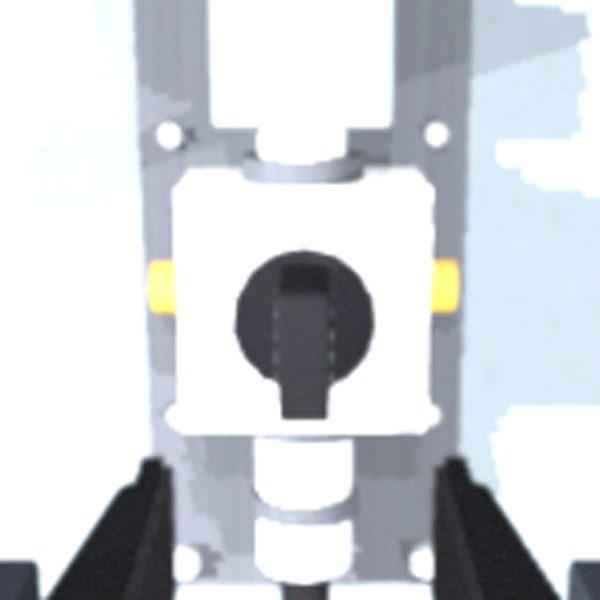

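The wing (crop 304,355) stands parallel to the block edges and the lamp–detector line. The flange is centred at (304,320), as predicted for the home height, and the fingers are clear.

```bash
python3 -c "
from cell import env
print(env.hand_in())"
```

```text
the job is handed in; nothing more can be done
None
```

The cell is fully home in the well, turned to the seat's stop, then backed 4° within the slot's play to line up with the light path, and released; I handed the job in at about 24.5 s and no verdict came back.

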